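# Line up the salvaged capacitors by height on the test board

### The arm

A 7-joint arm with a two-finger parallel gripper is mounted at the origin on the work surface. World frame = base frame: x ahead of the robot, y to its left, z up, the work surface at z = 0. Lengths are in m, angles in rad, forces in N, time in s.
With the tool pointing down it reaches from about 0.4 to 0.85 m from the base axis. Payload 10.4 kg.
Tool frame: the origin (TCP) lies at the centre of the arm's flange, where the gripper is bolted on; the fingertips stand 182 mm ahead of it and the grasp point (between the pads) lies r.grasp_offset ahead of it (r.grasp_offset is the distance from the TCP to the grasp point, in m); z points along the fingers, y is the line along which they close (so a half turn about z gives the same grasp; the last joint's range is limited). The gripper opens to 87 mm and grips with 3 to 60 N. Pads are 19 mm wide; open, the fingers measure 117 mm over their backs; the gripper's body (75 mm by 190 mm) begins 51 mm behind the grasp point.
Start: joints at [1.251, 0.332, -0.065, 1.46, 0.022, 1.35, -0.088], TCP at [0.183, -0.598, 0.405] pointing down, gripper open.
Joint ranges: [-2.6, 2.6], [-0.5, 2.12], [-1.47, 1.34], [0.16, 2.42], [-1.27, 4.41], [0.06, 2.06], [-2.6, 2.6]. Speed limits (rad/s): [2.22, 2.22, 2.79, 2.79, 3.14, 3.14, 3.14].

### API

Orientations are given as a unit quaternion [x, y, z, w].
In Python, from bench import status, vision, job, spotter, r gives the robot as it stands. The module is installed in compiled form; this text tells all that it offers.
- The arm moves only by the tool play_rows, never from a script. Its argument "series" is a list of rows, each a list of 6 numbers: the shift along the tool's x, y, z each as a share of 150 mm, from -1 to 1, then the turn, a rotation vector about the tool's x, y, z each as a share of 30 degrees, from -1 to 1. In form: [[x, y, z, ax, ay, az], ...]. A call has 1 to 5 rows; each row is the pose to reach, as a shift and turn from the pose commanded when the call began, along the tool's axes at that moment; what a row does not reach only later rows make up. A row lasts 1/10 s, in which the tool goes at most 50 mm and 8.59 degrees, less where a joint would pass 70% of its speed; a pose out of reach is approached as far as the arm can. A call with a number of a shift or a turn outside -1 to 1 is refused whole. A call with a gripper value outside its range is refused whole. "fingers" is the opening, from -1 (shut) to 1 (fully open), set as the call begins (left out, the last holds). The fingers move at their own pace and stop on an object; "squeeze" is the grip in N (left out, the last holds). Time passes only in rows, so rows that repeat a pose let the fingers close. It gives the time, the measured TCP pose, the force, the opening and the grip force at its end, in the units of the state.
- status.read_state(): the state, without advancing time (a new reading comes with each control period).
- vision.camera(name): name is "scene" or "top"; returns the picture (420x560x3 uint8, blue, green, red); there is no depth.
- vision.calibration(name): a dict with "fx", "fy", "cx", "cy" (pixels), "D" ([k1, k2, p1, p2, k3] as OpenCV has them; the pictures are not rectified), "rvec" (rotation vector, rad) and "tvec" (3), from world to camera coordinates, as OpenCV has them. Camera axes: x right, y down, z forward; pixel columns grow to the right and rows downward; lengths in m; the calibration is good to about 2 mm. A picture is of the moment at which its call begins. calibration takes no time and is no camera call.
- job.close_job(): hands the job in; it is judged then, once.
Trained networks look in the newest picture that a camera, given by its name, has taken for a name from the list of things; names that differ only in an ending like _2 or _b are one class to them, and where a whole thing is asked for, a point or a joint stands for the part that bears it (a point fixed in the world has none). Each returns a list of dicts, best first, with "conf" (0 to 1); they miss things now and then, are a little off and sometimes report something else, mostly with a low value. They report only what shows in the picture. A call takes as long as a camera call.
- spotter.boxes_of(camera, name): "point" ([x, y, z] in m, in world coordinates, good to about 4 mm: the middle of the surface that is visible of it).
- spotter.regions_of(camera, name): "pixels" (420x560 bool, what is visible of it).
The state is a dict: "time": time; "joint_positions": joint angles; "joint_vel": joint speeds; "joint_torque": joint torques, N m; "ee_pos": TCP position; "eef_rot": TCP orientation; "ft_force": force on the tool from outside, world axes, zero at the start; "torque": the same for the moment, N m; "width": finger opening in m; "grip_force": force on a finger pad.
Only numpy, scipy, OpenCV 4.12 (cv2) and the standard library are available. Lean on these libraries where they do the work, as an engineer would, in place of code of your own. Each camera call takes 0.05 s, during which the arm holds its last target. There are 200 camera calls.

### The job

Stand the four loose capacitors upright on the four copper discs of the green test board, one centred on each disc, in order of height: the tallest on the disc next to the red end block, the shortest on the disc farthest from it. Leave the opened grey device that stands among them where it is.

Things in the scene. Friction and masses are not known exactly. Their poses are not given: they have to be found in the camera images.
- cap_black: loose black cylindrical capacitor (colour on its side and rim, bare aluminium in the middle of its top), 38 mm in diameter, 88 mm tall, standing on the bench. Origin at the centre of its underside; z is its axis, up when it stands the right way up.
- cap_blue: loose blue cylindrical capacitor (colour on its side and rim, bare aluminium in the middle of its top), 34 mm in diameter, 72 mm tall, standing on the bench. Origin at the centre of its underside; z is its axis, up when it stands the right way up.
- cap_brown: loose brown cylindrical capacitor (colour on its side and rim, bare aluminium in the middle of its top), 30 mm in diameter, 56 mm tall, standing on the bench. Origin at the centre of its underside; z is its axis, up when it stands the right way up.
- cap_yellow: loose yellow cylindrical capacitor (colour on its side and rim, bare aluminium in the middle of its top), 25 mm in diameter, 40 mm tall, standing on the bench. Origin at the centre of its underside; z is its axis, up when it stands the right way up.
- disc_a: one of four equal round copper discs in a straight row, 90 mm apart centre to centre, on the long green test board (440 x 68 mm, its top 6 mm above the bench). Disc 48 mm in diameter, 2 mm thick, fixed. Origin at the centre of its underside; its upper face is 2 mm above that, 8 mm above the bench. The letter says nothing about its place in the row: that changes from start to start.
- disc_b: one of four equal round copper discs in a straight row, 90 mm apart centre to centre, on the long green test board (440 x 68 mm, its top 6 mm above the bench). Disc 48 mm in diameter, 2 mm thick, fixed. Origin at the centre of its underside; its upper face is 2 mm above that, 8 mm above the bench. The letter says nothing about its place in the row: that changes from start to start.
- disc_c: one of four equal round copper discs in a straight row, 90 mm apart centre to centre, on the long green test board (440 x 68 mm, its top 6 mm above the bench). Disc 48 mm in diameter, 2 mm thick, fixed. Origin at the centre of its underside; its upper face is 2 mm above that, 8 mm above the bench. The letter says nothing about its place in the row: that changes from start to start.
- disc_d: one of four equal round copper discs in a straight row, 90 mm apart centre to centre, on the long green test board (440 x 68 mm, its top 6 mm above the bench). Disc 48 mm in diameter, 2 mm thick, fixed. Origin at the centre of its underside; its upper face is 2 mm above that, 8 mm above the bench. The letter says nothing about its place in the row: that changes from start to start.
- red_end: red block, 50 x 20 x 20 mm, fixed across one end of the test board, in line with the discs, 65 mm from the centre of the nearest disc (a grey block of the same shape is at the other end). Origin at the centre of its underside, on the board's top; y runs along the row of discs (either way), x across it. It may be at either end of the board.
- device: loose opened device: grey half shell 60 x 70 x 26 mm with a green circuit board in it, standing among the capacitors at the near side. Origin at the centre of its underside.

How it is judged:
At the end, for the whole second after the job is handed in: Each capacitor stands upright (within 0.1 rad) and at rest on a copper disc, its centre within 12 mm of the disc's centre, its underside 4 to 12 mm above the bench; counted from the red end block the order is black (88 mm), blue (72 mm), brown (56 mm), yellow (40 mm) ((horizontal distance between cap_black and disc_a below 0.012 m or horizontal distance between cap_black and disc_b below 0.012 m or horizontal distance between cap_black and disc_c below 0.012 m or horizontal distance between cap_black and disc_d below 0.012 m) and horizontal distance between cap_black and red_end between 0.04 and 0.09 m and height (world z) of cap_black between 0.004 and 0.012 m and angle between each of cap_black, cap_blue, cap_brown, cap_yellow's own z axis and vertical below 0.1 rad and linear speed of each of cap_black, cap_blue, cap_brown, cap_yellow below 0.02 m/s and angular speed of each of cap_black, cap_blue, cap_brown, cap_yellow below 0.2 rad/s and (horizontal distance between cap_blue and disc_a below 0.012 m or horizontal distance between cap_blue and disc_b below 0.012 m or horizontal distance between cap_blue and disc_c below 0.012 m or horizontal distance between cap_blue and disc_d below 0.012 m) and horizontal distance between cap_blue and red_end between 0.13 and 0.18 m and height (world z) of cap_blue between 0.004 and 0.012 m and (horizontal distance between cap_brown and disc_a below 0.012 m or horizontal distance between cap_brown and disc_b below 0.012 m or horizontal distance between cap_brown and disc_c below 0.012 m or horizontal distance between cap_brown and disc_d below 0.012 m) and horizontal distance between cap_brown and red_end between 0.22 and 0.27 m and height (world z) of cap_brown between 0.004 and 0.012 m and (horizontal distance between cap_yellow and disc_a below 0.012 m or horizontal distance between cap_yellow and disc_b below 0.012 m or horizontal distance between cap_yellow and disc_c below 0.012 m or horizontal distance between cap_yellow and disc_d below 0.012 m) and horizontal distance between cap_yellow and red_end between 0.31 and 0.36 m and height (world z) of cap_yellow between 0.004 and 0.012 m); the robot touches nothing.
It fails at once if the opened device is moved by more than 20 mm (distance of device from where it was at the start of the episode above 0.02 m).
It also fails if it takes over 96 s, if anything falls off the work surface, if the arm or the gripper's body presses on something with over 40 N, if the wrist force passes 120 N, or if a joint passes its speed limit or range.

## Working session

There is one attempt and no reset: what is moved stays moved. The work goes in short steps, Python scripts to look and compute and a tool call to move; the robot and the scene stay as the last step left them, time stands still between calls to the robot, and variables do not carry over. Pictures are saved under pics/ and viewed, at most 14 in all, crops included, and the job is handed in when it is done.

Besides the shell and the picture viewer there is one more tool, called as a command line: name --pt "numbers of a row" for each row, then --argument value for the rest. play_rows: Moves the arm, as the interface text tells. Shift numbers are shares of 150 mm and turn numbers shares of 30 degrees, none past 1 either way. Its arguments: {"type":"object","properties":{"series":{"type":"array","items":{"type":"array","items":{"type":"number"}}},"fingers":{"type":"number"},"squeeze":{"type":"number"}},"required":["series"]}

```bash
mkdir -p pics; python3 - <<'E'
from bench import status, vision, spotter, r
import cv2
for c in ("scene","top"):
    cv2.imwrite(f"pics/{c}0.png",vision.camera(c))
print(status.read_state(), r.grasp_offset)
for n in ("cap_black","cap_blue","cap_brown","cap_yellow","disc_a","red_end","device"):
    for c in ("top","scene"):
        for d in spotter.boxes_of(c,n): print(n,c,d["conf"],d["point"])
E
```

```text
{'time': 0.1, 'joint_positions': array([ 1.25137999,  0.33278585, -0.0647025 ,  1.46082063,  0.02164032,
        1.34987515, -0.08853334]), 'joint_vel': array([-1.00888834e-03, -1.45048206e-03,  1.42921980e-04, -2.87025431e-03,
        1.74327360e-05,  7.85509821e-05, -7.76716088e-04]), 'joint_torque': array([ 2.64235219e-03, -6.24546862e+01,  2.54503376e-02, -3.90715563e+01,
       -6.13268930e-02,  3.65652528e-02,  6.39012342e-05]), 'ee_pos': array([ 0.18277032, -0.59757072,  0.40406516]), 'eef_rot': array([ 9.89007802e-01,  1.47862141e-01, -1.32632150e-04, -5.81294717e-04]), 'ft_force': array([1.15492685, 0.24967401, 0.25995529]), 'torque': array([ 0.00724424,  0.00760479, -0.00180176]), 'grip_force': 0.0, 'width': 0.0867267793970198} 0.1635
cap_black top 0.62 [0.4628, 0.1112, 0.0872]
cap_black scene 0.62 [0.4696, 0.1029, 0.0588]
cap_black scene 0.44 [0.6195, 0.0082, 0.0038]
cap_black scene 0.4 [0.4645, -0.012, 0.0217]
cap_blue top 0.62 [0.4609, -0.1122, 0.0683]
cap_blue scene 0.95 [0.4739, -0.1316, 0.0509]
cap_brown top 0.58 [0.449, 0.2981, 0.0545]
cap_brown scene 0.68 [0.4545, 0.2933, 0.0352]
cap_yellow top 0.47 [0.4481, 0.2999, 0.0555]
cap_yellow scene 0.45 [0.4557, 0.2946, 0.0378]
disc_a top 0.93 [0.5982, 0.1016, 0.0111]
disc_a top 0.79 [0.6226, 0.0124, 0.0068]
disc_a top 0.76 [0.6331, -0.0752, 0.0112]
disc_a top 0.55 [0.6435, -0.1677, 0.0016]
disc_a scene 0.93 [0.6512, -0.1637, 0.0061]
disc_a scene 0.76 [0.6283, -0.0778, 0.0046]
disc_a scene 0.59 [0.5968, 0.0972, 0.0078]
disc_a scene 0.48 [0.6171, 0.0079, 0.0064]
red_end top 0.84 [0.6612, -0.2264, 0.0277]
red_end scene 0.59 [0.6623, -0.2342, 0.0282]
device top 0.94 [0.4569, 0.0032, 0.0226]
device scene 0.65 [0.4639, -0.0108, 0.0194]
device scene 0.48 [0.471, -0.131, 0.0498]
```

View pics/top0.png

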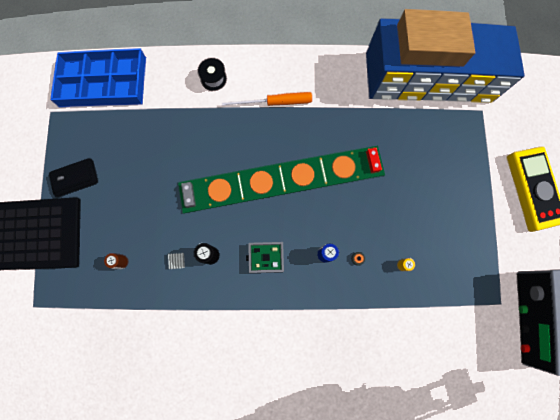

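View pics/scene0.png

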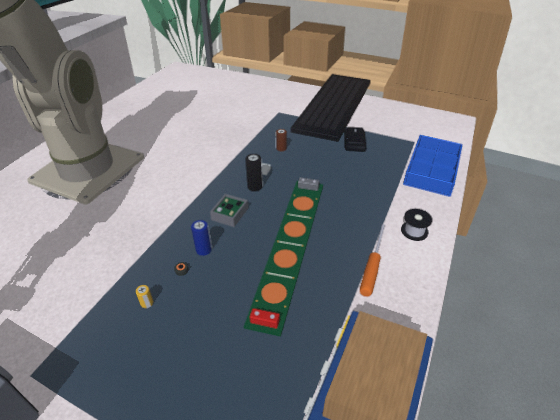

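Top view: blue (330,253), black (205,253), brown (111,261), yellow (408,265); the device is at (265,258) and the red block at (375,160), the low-y end. Decoys sit near blue (coil at 358,258) and black (heat sink at 176,260). The network confuses yellow with brown, so I'll refine positions by silhouette fitting in both cameras.

```bash
cat > h.py <<'E'
import numpy as np, cv2
from bench import status, vision, spotter, r
from scipy.optimize import least_squares
from scipy.spatial.transform import Rotation as R
DIM=dict(black=(.019,.088),blue=(.017,.072),brown=(.015,.056),yellow=(.0125,.040))
def proj(c,P):
    k=vision.calibration(c); K=np.array([[k["fx"],0,k["cx"]],[0,k["fy"],k["cy"]],[0,0,1.]])
    return cv2.projectPoints(np.array(P,float).reshape(-1,3),np.array(k["rvec"],float),np.array(k["tvec"],float),K,np.array(k["D"],float))[0].reshape(-1,2)
def hullc(pts):
    h=cv2.convexHull(np.float32(pts)); m=cv2.moments(h); return np.array([m["m10"],m["m01"]])/m["m00"], m["m00"]
def cyl(x,y,z,rad,h):
    a=np.linspace(0,2*np.pi,48); return np.concatenate([np.c_[x+rad*np.cos(a),y+rad*np.sin(a),0*a+q] for q in (z,z+h)])
def fit(obs,z,rad,h,x0):   # obs: {camera: centroid px}
    f=lambda p:np.concatenate([hullc(proj(c,cyl(p[0],p[1],z,rad,h)))[0]-o for c,o in obs.items()])
    s=least_squares(f,x0,diff_step=1e-3); return s.x,s.fun
def maskc(m):
    n,l,st,_=cv2.connectedComponentsWithStats(m.astype(np.uint8)); i=1+np.argmax(st[1:,4])
    y,x=np.nonzero(l==i); return hullc(np.c_[x,y])
def go(x,y,z,yaw=9.6,pose=None):
    """moves (tool axes, shares) to bring the grasp point to x,y,z"""
    s=status.read_state(); Rt=R.from_quat(s["eef_rot"])
    w=np.radians(yaw); c,q=np.cos(w),np.sin(w)
    G=R.from_matrix(np.array([[-q,c,0],[c,q,0],[0,0,-1.]]))
    d=np.array([x,y,z+r.grasp_offset])-s["ee_pos"]
    print("shift",(Rt.inv().apply(d)/.15).round(3),"aligned",(G.inv().apply(d)/.15).round(3),"turn",((Rt.inv()*G).as_rotvec()/np.radians(30)).round(3))
E
python3 - <<'E'
from h import *
im={c:vision.camera(c) for c in("top","scene")}
X0=dict(black=(.463,.111),blue=(.461,-.112),brown=(.449,.298),yellow=(.45,-.27))
for n,(rad,h) in DIM.items():
    obs={}
    for c in im:
        pc,A=hullc(proj(c,cyl(*X0[n],0,rad,h)))
        best=None
        for d in spotter.regions_of(c,"cap_"+n):
            m,a=maskc(d["pixels"])
            if np.linalg.norm(m-pc)<25: best=(m,a,"net");break
        if best is None and n=="yellow":
            hsv=cv2.cvtColor(im[c],cv2.COLOR_BGR2HSV); w=np.zeros(hsv.shape[:2],np.uint8)
            cv2.circle(w,(408,265) if c=="top" else (145,297),20,255,-1)
            best=(*maskc(cv2.inRange(hsv,(15,110,90),(35,255,255))&w),"hsv")
        if best: obs[c]=best[0]; print(n,c,best[0].round(1),best[1],A,best[2])
    for o in [{c:v} for c,v in obs.items()]+[obs]:
        p,res=fit(o,0,rad,h,X0[n]); print("  ",list(o),p.round(4),res.round(1))
D0=[(.6435,-.1677),(.6331,-.0765),(.6176,.0102),(.5982,.1)]
reg={c:[maskc(d["pixels"]) for d in spotter.regions_of(c,"disc_a")] for c in im}
for q in D0:
    obs={}
    for c in im:
        pc,A=hullc(proj(c,cyl(*q,.006,.024,.002)))
        for m,a in reg[c]:
            if np.linalg.norm(m-pc)<15: obs[c]=m
    for o in [{c:v} for c,v in obs.items()]+[obs]:
        p,res=fit(o,.006,.024,.002,q); print("disc",list(o),p.round(4),res.round(1))
E
```

```text
black top [205.1 253.8] 446.5 435.8698913999833 net
black scene [253.7 172.4] 578.0 571.7706630268367 net
   ['top'] [0.4608 0.119 ] [-0. -0.]
   ['scene'] [0.4625 0.1161] [-0. -0.]
   ['top', 'scene'] [0.4611 0.1185] [ 0.3 -0.2 -0.1 -0.7]
blue top [328.4 252.7] 272.0 315.9248681711033 net
blue scene [201.3 236.2] 574.5 559.1409118684242 net
   ['top'] [ 0.4624 -0.1227] [-0.  0.]
   ['scene'] [ 0.4612 -0.1175] [-0.  0.]
   ['top', 'scene'] [ 0.4623 -0.1208] [-1.   0.  -0.4  1.2]
brown top [115.9 260.7] 284.0 319.23224005504744 net
brown scene [280.1 139.3] 190.0 234.21234776405618 net
   ['top'] [0.4478 0.3053] [ 0. -0.]
   ['scene'] [0.4455 0.3071] [-0. -0.]
   ['top', 'scene'] [0.4472 0.3054] [-0.1  0.3  0.3  0.4]
yellow top [406.2 264.5] 154.0 188.84816987602971 net
yellow scene [143.8 295.7] 262.5 300.1209757658653 hsv
   ['top'] [ 0.4377 -0.2863] [ 0. -0.]
   ['scene'] [ 0.4372 -0.2835] [-0.  0.]
   ['top', 'scene'] [ 0.4376 -0.2848] [-0.7  0.  -0.3  0.6]
disc ['top'] [ 0.6489 -0.1657] [0. 0.]
disc ['scene'] [ 0.6484 -0.1646] [ 0. -0.]
disc ['top', 'scene'] [ 0.6486 -0.1652] [-0.2  0.1 -0.   0.3]
disc ['top'] [ 0.6334 -0.0771] [-0. -0.]
disc ['scene'] [ 0.6318 -0.074 ] [ 0. -0.]
disc ['top', 'scene'] [ 0.6327 -0.0759] [-0.5  0.3  0.   0.8]
disc ['top'] [0.615  0.0114] [-0. -0.]
disc ['scene'] [0.6159 0.0103] [0. 0.]
disc ['top', 'scene'] [0.6153 0.0111] [ 0.1 -0.2 -0.1 -0.3]
disc ['top'] [0.5994 0.1004] [0. 0.]
disc ['scene'] [0.5984 0.099 ] [0. 0.]
disc ['top', 'scene'] [0.5989 0.1   ] [ 0.2  0.2  0.3 -0.2]
```

play_rows --pt "0.745 -0.498 0.2 0 0 -0.93" --pt "0.745 -0.498 0.2 0 0 -0.93" --pt "0.745 -0.498 0.2 0 0 -0.93" --pt "0.745 -0.498 0.2 0 0 -0.93" --pt "0.745 -0.498 0.2 0 0 -0.93" --fingers 1

```text
time: 1.9
ee_pos: [0.2685, -0.4929, 0.3749]
eef_rot: [0.924, 0.383, -0.0, 0.0]
ft_force: [-0.5, -0.9, 0.0]
width: 0.087
grip_force: 0.0
```

play_rows --pt "0.89 -0.094 0.2 0 0 -0.93" --pt "0.89 -0.094 0.2 0 0 -0.93" --pt "0.89 -0.094 0.2 0 0 -0.93" --pt "0.89 -0.094 0.2 0 0 -0.93" --pt "0.89 -0.094 0.2 0 0 -0.93"

```text
time: 2.4
ee_pos: [0.3524, -0.3896, 0.3449]
eef_rot: [0.805, 0.593, -0.0, 0.0]
ft_force: [-0.7, -0.4, 0.2]
width: 0.087
grip_force: 0.0
```

play_rows --pt "0.83 0.333 0.2 0 0 -0.93" --pt "0.83 0.333 0.2 0 0 -0.93" --pt "0.83 0.333 0.2 0 0 -0.93" --pt "0.83 0.333 0.2 0 0 -0.93" --pt "0.83 0.333 0.2 0 0 -0.93"

```text
time: 2.9
ee_pos: [0.4368, -0.2861, 0.3148]
eef_rot: [0.639, 0.769, -0.0, 0.0]
ft_force: [-0.6, -0.2, -0.1]
width: 0.0869
grip_force: 0.0
```

```bash
python3 -c "
from h import *
go(.4376,-.2848,.026,10.5); print(status.read_state()['joint_positions'].round(2))"
```

```text
shift [0.008 0.007 0.835] aligned [0.008 0.007 0.835] turn [-0.     0.001  0.001]
[ 0.92  0.22 -0.48  1.82  0.11  1.13  0.59]
```

play_rows --pt "0.008 0.007 0.3 0 0 0" --pt "0.008 0.007 0.55 0 0 0" --pt "0.008 0.007 0.75 0 0 0" --pt "0.008 0.007 0.835 0 0 0" --pt "0.008 0.007 0.835 0 0 0"

```text
time: 3.4
ee_pos: [0.4367, -0.285, 0.1884]
eef_rot: [0.64, 0.769, -0.0, -0.001]
ft_force: [0.4, -0.4, 0.9]
width: 0.0873
grip_force: 0.0
```

play_rows --pt "0 0 0 0 0 0" --pt "0 0 0 0 0 0" --pt "0 0 0 0 0 0" --pt "0 0 0 0 0 0" --pt "0 0 0 0 0 0" --fingers -1 --squeeze 15

```text
time: 3.9
ee_pos: [0.4379, -0.2839, 0.19]
eef_rot: [0.638, 0.77, -0.0, 0.0]
ft_force: [-0.2, 0.6, 0.3]
width: 0.0546
grip_force: 0.0
```

play_rows --pt "0 0 0 0 0 0" --pt "0 0 0 0 0 0" --pt "0 0 0 0 0 0" --pt "0 0 0 0 0 0" --pt "0 0 0 0 0 0"

```text
time: 4.4
ee_pos: [0.4378, -0.2838, 0.1895]
eef_rot: [0.638, 0.77, -0.0, 0.0]
ft_force: [0.3, 0.3, 1.2]
width: 0.0245
grip_force: 15.0
```

play_rows --pt "0 0 -0.2 0 0 0" --pt "0 0 -0.45 0 0 0" --pt "0 0 -0.67 0 0 0" --pt "0 0 -0.67 0 0 0"

```text
time: 4.8
ee_pos: [0.4391, -0.2843, 0.2944]
eef_rot: [0.638, 0.77, 0.0, 0.004]
ft_force: [0.3, 0.8, -0.2]
width: 0.0246
grip_force: 15.0
```

play_rows --pt "0.26 0.17 0 0 0 0" --pt "0.52 0.34 0 0 0 0" --pt "0.774 0.508 0 0 0 0" --pt "0.774 0.508 0 0 0 0"

```text
time: 5.2
ee_pos: [0.4929, -0.1491, 0.2898]
eef_rot: [0.635, 0.773, 0.001, -0.0]
ft_force: [-0.4, -0.7, 0.3]
width: 0.0244
grip_force: 15.0
```

play_rows --pt "0.26 0.17 0 0 0 0" --pt "0.52 0.34 0 0 0 0" --pt "0.774 0.508 0 0 0 0" --pt "0.774 0.508 0 0 0 0"

```text
time: 5.6
ee_pos: [0.5454, -0.0208, 0.2898]
eef_rot: [0.635, 0.773, 0.002, -0.001]
ft_force: [0.2, -0.2, -0.4]
width: 0.0244
grip_force: 15.0
```

play_rows --pt "0.26 0.17 0 0 0 0" --pt "0.52 0.34 0 0 0 0" --pt "0.774 0.508 0 0 0 0" --pt "0.774 0.508 0 0 0 0" --pt "0.774 0.508 0 0 0 0"

```text
time: 6.1
ee_pos: [0.5976, 0.1015, 0.289]
eef_rot: [0.637, 0.771, -0.0, -0.001]
ft_force: [-0.8, -1.2, -0.9]
width: 0.0245
grip_force: 15.0
```

```bash
python3 -c "
from h import *
s=vision.camera('scene');cv2.imwrite('pics/s1.png',s); t=vision.camera('top');cv2.imwrite('pics/t1.png',t)
go(.5990,.1002,.035,10.5); print(status.read_state()['joint_positions'].round(2))"
```

```text
shift [0.005 0.011 0.605] aligned [0.005 0.01  0.605] turn [-0.002  0.002  0.004]
[ 0.28  0.46 -0.66  1.62  0.3   1.16 -0.27]
```

View pics/s1.png

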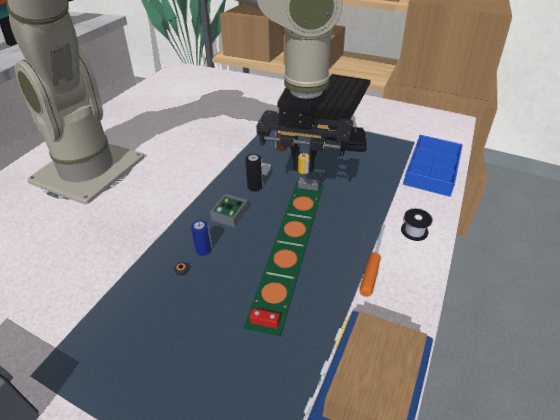

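The picture shows yellow held upright at (303,163), above the far disc. I'll lower it now.

play_rows --pt "0 0.01 0.2 0 0 0" --pt "0 0.01 0.4 0 0 0" --pt "0 0.01 0.53 0 0 0" --pt "0 0.01 0.58 0 0 0" --pt "0 0.01 0.605 0 0 0"

```text
time: 6.7
ee_pos: [0.5991, 0.0998, 0.1988]
eef_rot: [0.639, 0.769, -0.001, -0.0]
ft_force: [0.2, -0.7, -0.9]
width: 0.0246
grip_force: 15.0
```

play_rows --pt "0 0 0 0 0 0" --pt "0 0 0 0 0 0" --pt "0 0 0.01 0 0 0"

```text
time: 7.0
ee_pos: [0.5996, 0.1012, 0.1989]
eef_rot: [0.638, 0.77, 0.001, 0.001]
ft_force: [0.2, 0.5, 0.4]
width: 0.0248
grip_force: 15.0
```

```bash
python3 -c "
from h import *
go(.5990,.1002,.034,10.5)"
```

```text
shift [-0.006 -0.005  0.01 ] aligned [-0.006 -0.005  0.01 ] turn [0.004 0.001 0.007]
```

play_rows --pt "0 0 0.008 0 0 0" --pt "0 0 0.008 0 0 0"

```text
time: 7.2
ee_pos: [0.5994, 0.1012, 0.1975]
eef_rot: [0.638, 0.77, 0.0, 0.001]
ft_force: [-1.6, -0.9, 6.0]
width: 0.0247
grip_force: 15.0
```

play_rows --pt "0 0 0 0 0 0" --pt "0 0 0 0 0 0" --pt "0 0 0 0 0 0" --pt "0 0 0 0 0 0" --pt "0 0 0 0 0 0" --fingers 1

```text
time: 7.7
ee_pos: [0.5991, 0.1012, 0.1964]
eef_rot: [0.638, 0.77, -0.0, -0.0]
ft_force: [0.6, -0.1, 0.8]
width: 0.0568
grip_force: 0.0
```

play_rows --pt "0 0 -0.1 0 0 0" --pt "0 0 -0.3 0 0 0" --pt "0 0 -0.6 0 0 0" --pt "0 0 -0.67 0 0 0" --pt "0 0 -0.67 0 0 0"

```text
time: 8.2
ee_pos: [0.5997, 0.1016, 0.3002]
eef_rot: [0.638, 0.77, 0.002, 0.002]
ft_force: [-0.6, -0.7, -0.3]
width: 0.0859
grip_force: 0.0
```

```bash
python3 -c "
from h import *
go(.4472,.3054,.134,10.5)"
```

```text
shift [ 1.524 -0.747  0.013] aligned [ 1.521 -0.752  0.018] turn [0.009 0.001 0.007]
```

play_rows --pt "0.3 -0.15 0 0 0 0" --pt "0.55 -0.27 0 0 0 0" --pt "0.76 -0.375 0 0 0 0" --pt "0.76 -0.375 0 0 0 0"

```text
time: 8.6
ee_pos: [0.5191, 0.2073, 0.2963]
eef_rot: [0.635, 0.772, -0.0, -0.001]
ft_force: [0.3, 0.7, 0.3]
width: 0.0874
grip_force: 0.0
```

play_rows --pt "0.3 -0.15 0 0 0 0" --pt "0.55 -0.27 0 0 0 0" --pt "0.76 -0.375 0 0 0 0" --pt "0.76 -0.375 0 0 0 0" --pt "0.76 -0.375 0 0 0 0"

```text
time: 9.1
ee_pos: [0.4461, 0.3041, 0.2962]
eef_rot: [0.638, 0.77, -0.001, -0.0]
ft_force: [0.7, -0.4, 0.1]
width: 0.0869
grip_force: 0.0
```

```bash
python3 -c "
from h import *
go(.4472,.3054,.040,10.5)
p=fit
t=vision.camera('top'); s=vision.camera('scene')
cv2.imwrite('pics/ts2.png',np.vstack([t[100:310,20:440],s[90:340,120:540]]))"
```

```text
shift [0.007 0.009 0.618] aligned [0.007 0.009 0.618] turn [-0.002  0.002  0.009]
```

View pics/ts2.png

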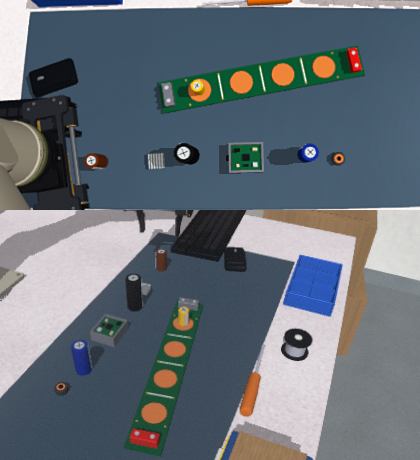

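Yellow stands on the end disc (crop 197,90), and the fingers are above brown in the scene view (crop 160,240).

play_rows --pt "0.007 0.007 0.2 0 0 0" --pt "0.007 0.007 0.4 0 0 0" --pt "0.007 0.007 0.55 0 0 0" --pt "0.007 0.007 0.618 0 0 0" --pt "0.007 0.007 0.618 0 0 0"

```text
time: 9.7
ee_pos: [0.4474, 0.3044, 0.2031]
eef_rot: [0.639, 0.769, -0.001, -0.0]
ft_force: [0.1, -0.4, -0.4]
width: 0.0869
grip_force: 0.0
```

play_rows --pt "0 0 0 0 0 0" --pt "0 0 0 0 0 0" --pt "0 0 0 0 0 0" --pt "0 0 0 0 0 0" --pt "0 0 0 0 0 0" --fingers -1 --squeeze 20

```text
time: 10.2
ee_pos: [0.4472, 0.3056, 0.2047]
eef_rot: [0.638, 0.77, 0.0, 0.0]
ft_force: [0.4, -0.3, 0.6]
width: 0.055
grip_force: 0.0
```

play_rows --pt "0 0 0 0 0 0" --pt "0 0 0 0 0 0" --pt "0 0 0 0 0 0" --pt "0 0 0 0 0 0" --pt "0 0 0 0 0 0"

```text
time: 10.7
ee_pos: [0.4471, 0.3056, 0.2043]
eef_rot: [0.638, 0.77, 0.0, 0.0]
ft_force: [-0.6, 0.2, 0.1]
width: 0.0294
grip_force: 20.0
```

play_rows --pt "0 0 -0.2 0 0 0" --pt "0 0 -0.45 0 0 0" --pt "0 0 -0.67 0 0 0" --pt "0 0 -0.67 0 0 0"

```text
time: 11.1
ee_pos: [0.4478, 0.3067, 0.3091]
eef_rot: [0.638, 0.77, 0.003, 0.001]
ft_force: [1.1, 0.6, 0.3]
width: 0.0292
grip_force: 20.0
```

```bash
python3 -c "
from h import *
go(.6156,.0117,.049,10.5)
rg=[maskc(d['pixels']) for c in ['top'] for d in spotter.regions_of(c,'cap_yellow')]; print(rg, 'expect',hullc(proj('top',cyl(.599,.1002,.008,.0125,.04))))"
```

```text
shift [-2.142  0.729  0.644] aligned [-2.138  0.741  0.644] turn [ 0.012 -0.004  0.007]
[(array([217.64985994, 186.50560224]), 119.0)] expect (array([217.62428874, 187.18709564]), 172.55960308224894)
```

play_rows --pt "-0.25 0.09 0 0 0 0" --pt "-0.5 0.18 0 0 0 0" --pt "-0.713 0.245 0 0 0 0" --pt "-0.713 0.245 0 0 0 0"

```text
time: 11.55
ee_pos: [0.5052, 0.202, 0.303]
eef_rot: [0.641, 0.768, -0.002, 0.0]
ft_force: [1.0, -0.8, -0.8]
width: 0.0296
grip_force: 20.0
```

play_rows --pt "-0.25 0.09 0 0 0 0" --pt "-0.5 0.18 0 0 0 0" --pt "-0.713 0.245 0 0 0 0" --pt "-0.713 0.245 0 0 0 0"

```text
time: 11.95
ee_pos: [0.5606, 0.104, 0.3031]
eef_rot: [0.641, 0.768, -0.001, 0.0]
ft_force: [0.6, -0.1, -0.6]
width: 0.0298
grip_force: 20.0
```

play_rows --pt "-0.25 0.09 0 0 0 0" --pt "-0.5 0.18 0 0 0 0" --pt "-0.713 0.245 0 0 0 0" --pt "-0.713 0.245 0 0 0 0" --pt "-0.713 0.245 0 0 0 0"

```text
time: 12.45
ee_pos: [0.6147, 0.0112, 0.3036]
eef_rot: [0.638, 0.77, -0.0, -0.001]
ft_force: [0.6, 0.1, -0.6]
width: 0.0294
grip_force: 20.0
```

play_rows --pt "0 0 0.2 0 0 0" --pt "0 0 0.4 0 0 0" --pt "0 0 0.5 0 0 0" --pt "0 0 0.5 0 0 0"

```text
time: 12.85
ee_pos: [0.6138, 0.0122, 0.2276]
eef_rot: [0.637, 0.771, -0.001, -0.002]
ft_force: [-0.2, -0.2, -0.7]
width: 0.0291
grip_force: 20.0
```

```bash
python3 -c "
from h import *
go(.6156,.0117,.048,10.5)"
```

```text
shift [-0.005  0.012  0.107] aligned [-0.005  0.012  0.107] turn [-0.008 -0.003  0.011]
```

play_rows --pt "0 0.008 0.06 0 0 0" --pt "0 0.008 0.09 0 0 0" --pt "0 0.008 0.103 0 0 0" --pt "0 0.008 0.103 0 0 0" --pt "0 0.008 0.103 0 0 0"

```text
time: 13.35
ee_pos: [0.6164, 0.011, 0.2149]
eef_rot: [0.638, 0.77, 0.0, 0.0]
ft_force: [0.4, 0.2, -1.4]
width: 0.0299
grip_force: 20.0
```

play_rows --pt "0 0 0 0 0 0" --pt "0 0 0 0 0 0" --pt "0 0 0 0 0 0" --pt "0 0 0 0 0 0" --pt "0 0 0 0 0 0" --fingers 1

```text
time: 13.85
ee_pos: [0.6162, 0.011, 0.2144]
eef_rot: [0.638, 0.77, -0.0, 0.0]
ft_force: [0.1, -0.3, 0.4]
width: 0.0615
grip_force: 0.0
```

play_rows --pt "0 0 -0.1 0 0 0" --pt "0 0 -0.3 0 0 0" --pt "0 0 -0.6 0 0 0" --pt "0 0 -0.7 0 0 0" --pt "0 0 -0.7 0 0 0"

```text
time: 14.35
ee_pos: [0.6169, 0.0114, 0.3233]
eef_rot: [0.638, 0.77, 0.002, 0.002]
ft_force: [1.4, 1.0, 0.0]
width: 0.0867
grip_force: 0.0
```

```bash
python3 -c "
from h import *
go(.4623,-.1208,.048,10.5)"
```

```text
shift [-0.673 -1.181  0.74 ] aligned [-0.679 -1.174  0.746] turn [0.011 0.002 0.007]
```

play_rows --pt "-0.13 -0.25 0 0 0 0" --pt "-0.25 -0.45 0 0 0 0" --pt "-0.34 -0.587 0 0 0 0" --pt "-0.34 -0.587 0 0 0 0"

```text
time: 14.75
ee_pos: [0.5372, -0.0585, 0.3186]
eef_rot: [0.64, 0.769, -0.002, -0.0]
ft_force: [1.1, -0.5, -0.8]
width: 0.0867
grip_force: 0.0
```

play_rows --pt "-0.13 -0.25 0 0 0 0" --pt "-0.25 -0.45 0 0 0 0" --pt "-0.34 -0.587 0 0 0 0" --pt "-0.34 -0.587 0 0 0 0" --pt "-0.34 -0.587 0 0 0 0"

```text
time: 15.25
ee_pos: [0.4624, -0.1216, 0.3193]
eef_rot: [0.638, 0.77, 0.0, 0.0]
ft_force: [-0.4, 0.1, -0.7]
width: 0.0867
grip_force: 0.0
```

```bash
python3 -c "
from h import *
t=vision.camera('top'); s=vision.camera('scene')
cv2.imwrite('pics/ts3.png',np.vstack([t[100:310,20:440],s[90:340,120:540]]))
go(.4623,-.1208,.048,10.5)
for n,c,x0 in (('blue','scene',(.4623,-.1208)),('brown','top',(.6156,.0117)),('brown','scene',(.6156,.0117))):
  for d in spotter.regions_of(c,'cap_'+n):
    m,a=maskc(d['pixels']); print(n,c,m.round(1),a,'exp',hullc(proj(c,cyl(*x0,0 if n=='blue' else .008,*DIM[n]))))"
```

```text
shift [ 0.    -0.004  0.719] aligned [ 0.001 -0.004  0.719] turn [ 0.001 -0.001  0.01 ]
blue scene [201.5 236.7] 553.0 exp (array([200.89985255, 237.38810693]), 566.2186234628316)
blue scene [264.  317.9] 372.5 exp (array([200.89985255, 237.38810693]), 566.2186234628316)
brown top [261.  177.7] 178.5 exp (array([260.41422011, 178.00290427]), 261.67313435545657)
```

View pics/ts3.png

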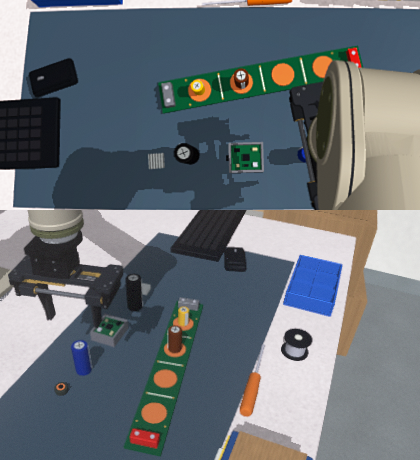

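Brown stands on disc 3 (crop 240,78), yellow on disc 4, and the gripper is above blue. Next I'll pick blue.

play_rows --pt "0.005 -0.004 0.25 0 0 0" --pt "0.005 -0.004 0.5 0 0 0" --pt "0.005 -0.004 0.65 0 0 0" --pt "0.005 -0.004 0.719 0 0 0" --pt "0.005 -0.004 0.719 0 0 0"

```text
time: 16.0
ee_pos: [0.4613, -0.1209, 0.2106]
eef_rot: [0.638, 0.77, -0.0, -0.001]
ft_force: [0.7, 0.4, -0.0]
width: 0.087
grip_force: 0.0
```

play_rows --pt "0 0 0 0 0 0" --pt "0 0 0 0 0 0" --pt "0 0 0 0 0 0" --pt "0 0 0 0 0 0" --pt "0 0 0 0 0 0" --fingers -1 --squeeze 25

```text
time: 16.5
ee_pos: [0.4615, -0.1214, 0.2119]
eef_rot: [0.638, 0.77, 0.0, 0.0]
ft_force: [-1.2, -0.1, 0.2]
width: 0.0551
grip_force: 0.0
```

play_rows --pt "0 0 0 0 0 0" --pt "0 0 0 0 0 0" --pt "0 0 0 0 0 0" --pt "0 0 0 0 0 0" --pt "0 0 0 0 0 0"

```text
time: 17.0
ee_pos: [0.4615, -0.1213, 0.2116]
eef_rot: [0.638, 0.77, 0.0, 0.0]
ft_force: [-0.4, -0.7, 0.9]
width: 0.0336
grip_force: 25.0
```

play_rows --pt "0 0 -0.2 0 0 0" --pt "0 0 -0.45 0 0 0" --pt "0 0 -0.67 0 0 0" --pt "0 0 -0.67 0 0 0" --pt "0 0 -0.67 0 0 0"

```text
time: 17.5
ee_pos: [0.4613, -0.1214, 0.3122]
eef_rot: [0.638, 0.77, -0.0, 0.001]
ft_force: [-0.9, 0.1, -1.2]
width: 0.0332
grip_force: 25.0
```

```bash
python3 -c "
from h import *
go(.6322,-.0767,.056,10.5)"
```

```text
shift [0.082 1.174 0.619] aligned [0.085 1.174 0.618] turn [0.001 0.002 0.006]
```

play_rows --pt "0.04 0.3 0 0 0 0" --pt "0.042 0.587 0 0 0 0" --pt "0.042 0.587 0 0 0 0" --pt "0.042 0.587 0 0 0 0"

```text
time: 17.9
ee_pos: [0.5467, -0.0982, 0.3098]
eef_rot: [0.638, 0.77, -0.0, -0.002]
ft_force: [-0.6, 0.7, -0.7]
width: 0.0336
grip_force: 25.0
```

play_rows --pt "0.04 0.3 0 0 0 0" --pt "0.042 0.587 0 0 0 0" --pt "0.042 0.587 0 0 0 0" --pt "0.042 0.587 0 0 0 0"

```text
time: 18.3
ee_pos: [0.6315, -0.0762, 0.3107]
eef_rot: [0.638, 0.77, -0.001, -0.001]
ft_force: [-0.6, -0.7, -1.1]
width: 0.0335
grip_force: 25.0
```

play_rows --pt "0 0 0.2 0 0 0" --pt "0 0 0.4 0 0 0" --pt "0 0 0.5 0 0 0" --pt "0 0 0.5 0 0 0" --pt "0 0 0.5 0 0 0"

```text
time: 18.8
ee_pos: [0.632, -0.0766, 0.2382]
eef_rot: [0.638, 0.77, 0.0, 0.0]
ft_force: [-0.3, -0.3, -0.7]
width: 0.0336
grip_force: 25.0
```

```bash
python3 -c "
from h import *
go(.6322,-.0767,.056,10.5)"
```

```text
shift [-0.001  0.001  0.125] aligned [-0.001  0.001  0.125] turn [0.001 0.001 0.006]
```

play_rows --pt "0 0 0.06 0 0 0" --pt "0 0 0.1 0 0 0" --pt "0 0 0.122 0 0 0" --pt "0 0 0.122 0 0 0" --pt "0 0 0.122 0 0 0"

```text
time: 19.3
ee_pos: [0.6322, -0.0763, 0.2196]
eef_rot: [0.638, 0.77, -0.0, 0.0]
ft_force: [-3.0, -0.1, 6.9]
width: 0.0333
grip_force: 25.0
```

play_rows --pt "0 0 0 0 0 0" --pt "0 0 0 0 0 0" --pt "0 0 0 0 0 0" --pt "0 0 0 0 0 0" --pt "0 0 0 0 0 0" --fingers 1

```text
time: 19.8
ee_pos: [0.6321, -0.0762, 0.2187]
eef_rot: [0.638, 0.77, -0.0, 0.0]
ft_force: [0.8, -0.0, 0.7]
width: 0.0656
grip_force: 0.0
```

play_rows --pt "0 0 -0.1 0 0 0" --pt "0 0 -0.3 0 0 0" --pt "0 0 -0.6 0 0 0" --pt "0 0 -0.73 0 0 0" --pt "0 0 -0.73 0 0 0"

```text
time: 20.3
ee_pos: [0.633, -0.0758, 0.3333]
eef_rot: [0.638, 0.77, 0.002, 0.003]
ft_force: [0.5, -0.3, -0.4]
width: 0.0864
grip_force: 0.0
```

```bash
python3 -c "
from h import *
go(.4611,.1185,.054,10.5)"
```

```text
shift [ 1.488 -0.89   0.763] aligned [ 1.483 -0.89   0.772] turn [0.012 0.004 0.007]
```

play_rows --pt "0.25 -0.15 0 0 0 0" --pt "0.5 -0.3 0 0 0 0" --pt "0.742 -0.445 0 0 0 0" --pt "0.742 -0.445 0 0 0 0"

```text
time: 20.7
ee_pos: [0.5427, 0.0259, 0.3285]
eef_rot: [0.635, 0.772, -0.0, -0.001]
ft_force: [1.2, -0.3, -0.6]
width: 0.087
grip_force: 0.0
```

play_rows --pt "0.25 -0.15 0 0 0 0" --pt "0.5 -0.3 0 0 0 0" --pt "0.742 -0.445 0 0 0 0" --pt "0.742 -0.445 0 0 0 0" --pt "0.742 -0.445 0 0 0 0"

```text
time: 21.2
ee_pos: [0.4592, 0.118, 0.3285]
eef_rot: [0.637, 0.77, -0.0, 0.001]
ft_force: [-0.2, -0.4, -0.4]
width: 0.0874
grip_force: 0.0
```

```bash
python3 -c "
from h import *
go(.4611,.1185,.054,10.5)
t=vision.camera('top'); s=vision.camera('scene')
cv2.imwrite('pics/ts4.png',np.vstack([t[100:310,20:440],s[90:340,120:540]]))
for n,c,x0,z in (('blue','top',(.6322,-.0767),.008),('black','scene',(.4611,.1185),0)):
  for d in spotter.regions_of(c,'cap_'+n):
    m,a=maskc(d['pixels']); print(n,c,m.round(1),a,'exp',hullc(proj(c,cyl(*x0,z,*DIM[n]))))"
```

```text
shift [0.002 0.012 0.74 ] aligned [0.001 0.013 0.74 ] turn [0.001 0.002 0.01 ]
blue top [303.8 169. ] 354.0 exp (array([303.85048094, 168.79530376]), 374.48174868454225)
```

View pics/ts4.png

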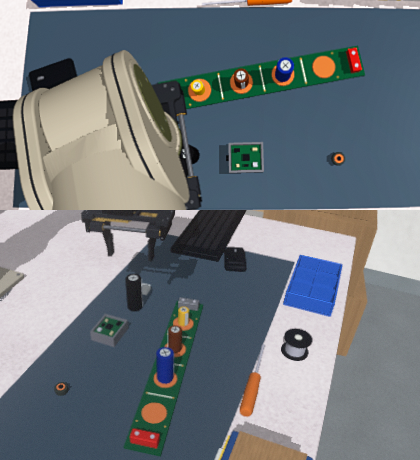

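Blue is centred on disc 2 (crop 285,70), and the gripper is above black.

play_rows --pt "0.003 0.01 0.25 0 0 0" --pt "0.003 0.01 0.5 0 0 0" --pt "0.003 0.01 0.66 0 0 0" --pt "0.003 0.01 0.74 0 0 0" --pt "0.003 0.01 0.74 0 0 0"

```text
time: 21.9
ee_pos: [0.4608, 0.1179, 0.216]
eef_rot: [0.638, 0.77, -0.001, -0.001]
ft_force: [0.6, 0.3, 0.2]
width: 0.0871
grip_force: 0.0
```

play_rows --pt "0 0 0 0 0 0" --pt "0 0 0 0 0 0" --pt "0 0 0 0 0 0" --pt "0 0 0 0 0 0" --pt "0 0 0 0 0 0" --fingers -1 --squeeze 30

```text
time: 22.4
ee_pos: [0.4611, 0.1184, 0.2176]
eef_rot: [0.638, 0.77, 0.0, 0.0]
ft_force: [-1.0, -0.9, 0.5]
width: 0.0551
grip_force: 0.0
```

play_rows --pt "0 0 0 0 0 0" --pt "0 0 0 0 0 0" --pt "0 0 0 0 0 0" --pt "0 0 0 0 0 0" --pt "0 0 0 0 0 0"

```text
time: 22.9
ee_pos: [0.461, 0.1184, 0.2173]
eef_rot: [0.638, 0.77, 0.0, 0.0]
ft_force: [0.5, 0.4, 1.3]
width: 0.0372
grip_force: 30.0
```

play_rows --pt "0 0 -0.2 0 0 0" --pt "0 0 -0.45 0 0 0" --pt "0 0 -0.75 0 0 0" --pt "0 0 -0.8 0 0 0" --pt "0 0 -0.8 0 0 0"

```text
time: 23.4
ee_pos: [0.4612, 0.1185, 0.3382]
eef_rot: [0.638, 0.77, 0.001, 0.001]
ft_force: [0.3, -1.1, -1.7]
width: 0.0379
grip_force: 30.0
```

```bash
python3 -c "
from h import *
go(.6488,-.1652,.062,10.5)"
```

```text
shift [-2.09   0.876  0.756] aligned [-2.087  0.885  0.752] turn [0.005 0.002 0.006]
```

play_rows --pt "-0.25 0.1 0 0 0 0" --pt "-0.5 0.2 0 0 0 0" --pt "-0.696 0.294 0 0 0 0" --pt "-0.696 0.294 0 0 0 0"

```text
time: 23.8
ee_pos: [0.5249, 0.0193, 0.3345]
eef_rot: [0.64, 0.768, -0.001, -0.001]
ft_force: [0.3, 0.3, -0.8]
width: 0.0374
grip_force: 30.0
```

play_rows --pt "-0.25 0.1 0 0 0 0" --pt "-0.5 0.2 0 0 0 0" --pt "-0.696 0.294 0 0 0 0" --pt "-0.696 0.294 0 0 0 0"

```text
time: 24.2
ee_pos: [0.5872, -0.0747, 0.3343]
eef_rot: [0.64, 0.768, -0.001, -0.001]
ft_force: [-0.9, -0.1, -0.5]
width: 0.0372
grip_force: 30.0
```

play_rows --pt "-0.25 0.1 0 0 0 0" --pt "-0.5 0.2 0 0 0 0" --pt "-0.696 0.294 0 0 0 0" --pt "-0.696 0.294 0 0 0 0" --pt "-0.696 0.294 0 0 0 0"

```text
time: 24.7
ee_pos: [0.6489, -0.1641, 0.3349]
eef_rot: [0.638, 0.77, -0.0, -0.002]
ft_force: [-0.8, 0.4, -2.1]
width: 0.0376
grip_force: 30.0
```

play_rows --pt "0 0 0.2 0 0 0" --pt "0 0 0.4 0 0 0" --pt "0 0 0.6 0 0 0" --pt "0 0 0.6 0 0 0" --pt "0 0 0.6 0 0 0"

```text
time: 25.2
ee_pos: [0.6489, -0.1633, 0.2474]
eef_rot: [0.637, 0.771, 0.0, -0.001]
ft_force: [0.4, -0.5, -0.4]
width: 0.0377
grip_force: 30.0
```

```bash
python3 -c "
from h import *
go(.6488,-.1652,.062,10.5)"
```

```text
shift [-0.012 -0.003  0.146] aligned [-0.012 -0.003  0.146] turn [-0.002 -0.002  0.01 ]
```

play_rows --pt "-0.01 0 0.07 0 0 0" --pt "-0.01 0 0.12 0 0 0" --pt "-0.01 0 0.144 0 0 0" --pt "-0.01 0 0.144 0 0 0" --pt "-0.01 0 0.144 0 0 0"

```text
time: 25.7
ee_pos: [0.6495, -0.1662, 0.2258]
eef_rot: [0.638, 0.77, 0.0, 0.0]
ft_force: [0.2, -0.0, -2.0]
width: 0.0375
grip_force: 30.0
```

play_rows --pt "0 0 0 0 0 0" --pt "0 0 0 0 0 0" --pt "0 0 0 0 0 0" --pt "0 0 0 0 0 0" --pt "0 0 0 0 0 0" --fingers 1

```text
time: 26.2
ee_pos: [0.6494, -0.1663, 0.2257]
eef_rot: [0.638, 0.77, 0.0, 0.0]
ft_force: [-0.3, 0.7, 0.1]
width: 0.0698
grip_force: 0.0
```

play_rows --pt "0 0 -0.1 0 0 0" --pt "0 0 -0.3 0 0 0" --pt "0 0 -0.6 0 0 0" --pt "0 0 -0.9 0 0 0" --pt "0 0 -0.9 0 0 0"

```text
time: 26.7
ee_pos: [0.6506, -0.1658, 0.3694]
eef_rot: [0.638, 0.77, 0.003, 0.005]
ft_force: [0.6, 0.8, 0.3]
width: 0.0867
grip_force: 0.0
```

play_rows --pt "-0.3 -0.3 0 0 0 0" --pt "-0.6 -0.6 0 0 0 0" --pt "-0.9 -0.9 0 0 0 0" --pt "-0.9 -0.9 0 0 0 0" --pt "-0.9 -0.9 0 0 0 0"

```text
time: 27.2
ee_pos: [0.5378, -0.3307, 0.3615]
eef_rot: [0.642, 0.767, -0.002, 0.001]
ft_force: [-0.2, -0.4, -0.1]
width: 0.0872
grip_force: 0.0
```

```bash
python3 -c "
from h import *
t=vision.camera('top'); s=vision.camera('scene')
cv2.imwrite('pics/ts5.png',np.vstack([t[100:310,20:440],s[90:340,120:540]]))
P=dict(black=(.6488,-.1652),blue=(.6322,-.0767),brown=(.6156,.0117),yellow=(.599,.1002))
for n,x0 in P.items():
 for c in ('top','scene'):
  e=hullc(proj(c,cyl(*x0,.008,*DIM[n])))
  for d in spotter.regions_of(c,'cap_'+n):
    m,a=maskc(d['pixels']); print(n,c,m.round(1),a,'exp',e[0].round(1),e[1])
print(spotter.boxes_of('top','device'))"
```

```text
black top [348.9 159.5] 457.0 exp [347.6 159.7] 538.7120484195184
black top [335.6 168.3] 31.0 exp [347.6 159.7] 538.7120484195184
black scene [273.  276.6] 889.5 exp [273.  276.4] 919.0520389743615
blue top [303.5 169. ] 366.5 exp [303.9 168.8] 374.48174868454225
blue top [373.6 160.3] 227.5 exp [303.9 168.8] 374.48174868454225
blue scene [285.1 244.1] 527.5 exp [284.7 245.1] 598.8668760117143
brown top [261.  177.7] 220.5 exp [260.4 178. ] 261.67313435545657
brown top [261.2 184. ] 289.5 exp [260.4 178. ] 261.67313435545657
brown scene [294.3 219. ] 324.5 exp [294.6 218.7] 369.6744661296252
yellow top [217.5 187. ] 139.5 exp [217.6 187.2] 172.55960308224894
yellow scene [302.6 196.5] 186.0 exp [302.9 196.1] 200.18273449409753
[{'point': [0.455, 0.0038, 0.0233], 'conf': 0.55}]
```

View pics/ts5.png

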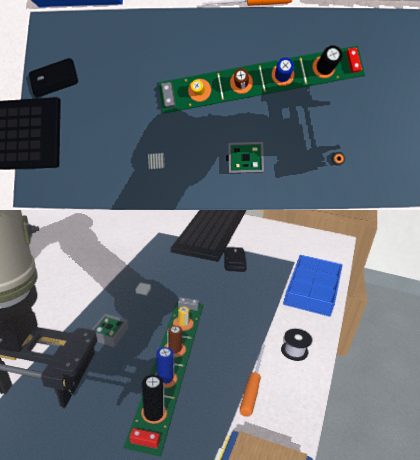

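All four stand centred on their discs, within about 1.5 px (3 mm) of expected in both views, in the right order. The device hasn't moved and the gripper is clear.

```bash
python3 -c "
from bench import job
print(job.close_job())"
```

```text
the job is handed in; nothing more can be done
None
```

The job is handed in: black, blue, brown and yellow stand upright on the four discs in that order from the red end block, each within about 3 mm of centre by my camera checks, and the device did not move; the hand-in returned no verdict.

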